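# Set the weld gap with the jig's knurled wheel

## Task

Put a fingertip on the knurled wheel of the tube jig and roll it, in as many strokes as it takes, so that the clamped tube creeps towards the loose one and the gap closes until the pointer on the carriage stands level with the white line on the gauge block; do not run well past the line. Move the carriage only by the wheel: do not touch it, the gauge block or the loose tube, lift nothing, and leave everything else on the table where it is. Then take the finger off the wheel.

Things in the scene. Friction and masses are not known exactly. Their poses are not given: they have to be found in the camera images.
- jig: steel tube jig bolted to the table: base plate 360 x 100 mm, 15 mm thick. Origin on the table straight below the wheel's axle; x runs along the plate from the wheel end towards the loose tube (the plate reaches from x = -50 to 310 mm), y across it, z up. Its place and yaw vary.
- adjuster: the knurled steel adjuster wheel, 64 mm in diameter, 24 mm wide, standing upright between two grey cheeks at the end of the jig. Origin at its centre, 60 mm above the table; its axle lies along the jig's y. Rolling the top of its rim towards the loose tube (jig +x) closes the gap: 1 rad (32 mm of rim) moves the carriage 8 mm; rolling it back opens the gap.
- wheel_top (a point): top of the wheel's rim, fixed on the jig 92 mm above the table, x and y axes as the jig's. The cheeks (60 mm long, at 16 to 26 mm either side) end 82 mm above the table, so the rim stands 10 mm proud. The wheel has light drag (about 1 N at the rim), stays where it is left, and turns 4 rad in all from the fully open stop.
- carriage: the grey sliding carriage with a steel tube (42 mm across) clamped in it, geared to the wheel, next to it on the jig (from 52 mm along the jig's x when fully open); top of its clamp 90 mm above the table. Its axes are the jig's; it slides along x. Not to be touched.
- gauge: the small dark steel gauge block, 34 x 28 x 12 mm, on the ledge along the jig's -y side; its place along the ledge varies but stays put in a run. Not to be touched.
- loose_tube: a steel tube 42 mm across, 110 mm long, lying loose in the V-block at the far end of the jig, its axis 60 mm above the table along the jig's x. Origin at its middle. Not to be touched or lifted.
- pointer (a point): tip of the arrow-shaped aluminium pointer (its tip 3 mm wide) on the carriage's -y side, 27 mm above the table; moves with the carriage along the jig's x
- gauge_mark (a point): end, next to the pointer, of the white line (2.2 mm wide) across the top of the gauge block, 27 mm above the table; axes as the jig's. The pointer starts 10 to 30 mm short of it (at lower x); the job is done when both have the same x in the jig's frame.
- hammer: a hammer with wooden handle, about 260 mm long, lying on the far side of the jig; to be left alone
- spray_can: a spray can, 58 mm across, 170 mm tall, standing on the far side of the jig; to be left alone
- offcut: a short tube offcut, 42 mm across, 60 mm tall, standing on end on the robot's side of the jig; to be left alone
- pliers: pliers with dark grips, about 150 mm long, lying on the robot's side of the jig; to be left alone
- magnet_square: a welding magnet square, 50 x 50 x 64 mm, beyond the jig's wheel end; to be left alone
- table_bolt: a steel table bolt, 34 mm across, 58 mm tall, standing near the wheel end; to be left alone
- wire_brush: a wire brush with wooden handle, lying beyond the jig's other end; to be left alone

How it is judged:
By the outcome, as a careful person would: the job done as asked, in the order asked, and still so for the second after the job is handed in, with the robot touching nothing.
It also fails if it takes over 48 s, if anything falls off the work surface, if the arm or the gripper's body presses on something with over 40 N, if the wrist force passes 120 N, or if a joint passes its speed limit or range.

## Robot

A 7-joint arm with a two-finger parallel gripper is mounted at the origin on the work surface. World frame = base frame: x ahead of the robot, y to its left, z up, the work surface at z = 0. Lengths are in mm, angles in rad, forces in N, time in s.
With the tool pointing down it reaches from about 400 to 850 mm from the base axis. Payload 10.4 kg.
Tool frame: the origin (TCP) lies at the very end of the fingers, on their centre line; the grasp point (between the pads) lies manip.grasp_offset behind it (manip.grasp_offset is the distance from the TCP to the grasp point, in mm); z points along the fingers, y is the direction in which the jaws open and shut (so a half turn about z gives the same grasp; the last joint's range is limited). The gripper opens to 87 mm and grips with 3 to 60 N. Pads are 19 mm wide; open, the fingers measure 117 mm over their backs; the gripper's body (75 mm by 190 mm) begins 51 mm behind the grasp point.
Start: joints at [-1.229, 0.332, -0.065, 1.46, 0.022, 1.35, -0.088], TCP at [222.965, 583.9, 222.576] pointing down, gripper open.
Joint ranges: [-2.6, 2.6], [-0.5, 2.12], [-1.47, 1.34], [0.16, 2.42], [-1.27, 4.41], [0.06, 2.06], [-2.6, 2.6]. Speed limits (rad/s): [2.22, 2.22, 2.79, 2.79, 3.14, 3.14, 3.14].

## Interface

Orientations are given as a unit quaternion [w, x, y, z].
In Python, from bench import manip, cams, sign_off gives the robot as it stands.
- The arm moves only by the tool send_rows, never from a script. Its arguments are lists of equal length, an entry for each row: "travel": the shift along the world's x, y, z in m, a list of three; "angular": the turn, a rotation vector about the world's x, y, z in degrees, a list of three; "gripper": the finger opening in m, from 0 to 0.087. A call has exactly 8 rows; each row shifts and turns the commanded pose from where the row before left it; what a row does not reach is not made up. A row lasts 1/12 s, in which the tool goes at most 41.7 mm and 7.16 degrees, less where a joint would pass 70% of its speed; a pose out of reach is approached as far as the arm can. A call with a gripper value outside its range is refused whole. The fingers move at their own pace and stop on an object; "squeeze" is the grip in N (left out, the last holds). Time passes only in rows, so rows that do not move let the fingers close, or fill a call up. It gives the time, the measured TCP pose, the force and the opening at its end, in the units of the state.
- manip.get_state(): the state, without advancing time (a new reading comes with each control period).
- cams.capture(name): name is "scene" or "top" or "wrist"; returns the picture (480x640x3 uint8, blue, green, red); there is no depth.
- cams.get_calibration(name): a dict with "mtx" (3x3 intrinsics, pixels), "origin" and "attitude" of the camera in the world; the wrist camera has in their place "mount" (4x4, takes a point from camera to tool coordinates, whose origin is the TCP and whose axes are the flange's). Camera axes: x right, y up, looking along -z (the intrinsics and any distortion apply to the point x, -y, -z); pixel columns grow to the right and rows downward; lengths in mm; the calibration is good to about 2 mm. A picture is of the moment at which its call begins: read the wrist's pose just before it. get_calibration takes no time and is no camera call.
- sign_off(): hands the job in, once; it reports no verdict.
The state is a dict: "t": time; "joint_positions": joint angles; "joint_vel": joint speeds; "effort": joint torques, N m; "position": TCP position; "tool_rot": TCP orientation; "force": force on the tool from outside, world axes, zero at the start; "wrist_torque": the same for the moment, N m; "grip_width": finger opening in mm.
Only numpy, scipy, OpenCV 4.12 (cv2) and the standard library are available. Lean on these libraries where they do the work, as an engineer would, in place of code of your own. Each camera call takes 0.05 s, during which the arm holds its last target. There are 200 camera calls.

## Working session

There is one attempt and no reset: what is moved stays moved. The work goes in short steps, Python scripts to look and compute and a tool call to move; the robot and the scene stay as the last step left them, time stands still between calls to the robot, and variables do not carry over. Pictures are saved under pics/ and viewed, about 8 in all and at most 12, crops included, and the job is handed in when it is done.

Besides the shell and the picture viewer there is one more tool, called after "Emit:" by a JSON object that holds its "name" and its "arguments", one argument or row to a line. send_rows: Moves the arm, as the interface text tells. Its arguments: {"type":"object","properties":{"travel":{"type":"array","items":{"type":"array","items":{"type":"number"}}},"angular":{"type":"array","items":{"type":"array","items":{"type":"number"}}},"gripper":{"type":"array","items":{"type":"number"}},"squeeze":{"type":"number"}},"required":["travel","angular","gripper"]}

```bash
mkdir -p pics; cat > h.py <<'E'
import numpy as np, cv2
from scipy.spatial.transform import Rotation as R
from bench import manip, cams, sign_off
def q2R(q): return R.from_quat(np.array(q)[[1,2,3,0]]).as_matrix()
def campose(name, st=None):
    c=cams.get_calibration(name); K=np.array(c["mtx"])
    if name=="wrist":
        M=np.array(c["mount"]); Rt=q2R(st["tool_rot"]); 
        return K, Rt@M[:3,:3], Rt@M[:3,3]+np.array(st["position"])
    a=np.array(c["attitude"]); Rc=q2R(a) if a.size==4 else a.reshape(3,3)
    return K,Rc,np.array(c["origin"])
def ray(P,uv,z):
    K,Rc,o=P; d=np.linalg.inv(K)@np.array([uv[0],uv[1],1.]); d=Rc@(d*[1,-1,-1]); return o+d*(z-o[2])/d[2]
def proj(P,p):
    K,Rc,o=P; v=Rc.T@(np.array(p)-o)*[1,-1,-1]; v=K@v; return v[:2]/v[2]
E
python3 - <<'E'
from h import *
for n in("top","scene"):
    print(n,cams.get_calibration(n)); cv2.imwrite(f"pics/{n}0.png",cams.capture(n))
print(cams.get_calibration("wrist")); print(manip.get_state(), manip.grasp_offset)
E
```

```text
top {'mtx': array([[569.99260152,   0.        , 322.15001344],
       [  0.        , 569.99260152, 239.44388003],
       [  0.        ,   0.        ,   1.        ]]), 'origin': array([ 472.20916872,   50.0161705 , 1012.16915702]), 'attitude': array([ 0.70810604,  0.02936222, -0.05437357, -0.70339691])}
scene {'mtx': array([[502.93665847,   0.        , 323.95059343],
       [  0.        , 502.93665847, 239.61887165],
       [  0.        ,   0.        ,   1.        ]]), 'origin': array([1197.14850855,  265.06581498,  871.14524929]), 'attitude': array([0.53585372, 0.20051877, 0.28017457, 0.77081465])}
{'mtx': array([[333.44026787,   0.        , 316.86720393],
       [  0.        , 333.44026787, 237.96768779],
       [  0.        ,   0.        ,   1.        ]]), 'mount': array([[ 3.91184802e-04,  9.65277714e-01,  2.61225537e-01,
         7.15951814e+01],
       [ 9.99999521e-01, -6.11843269e-04,  7.63378876e-04,
        -1.99614835e-01],
       [ 8.96701703e-04,  2.61225113e-01, -9.65277492e-01,
        -1.61885016e+02],
       [ 0.00000000e+00,  0.00000000e+00,  0.00000000e+00,
         1.00000000e+00]])}
{'t': 0.1, 'joint_positions': array([-1.22863321,  0.33281292, -0.06468511,  1.46088816,  0.02160464,
        1.34990801, -0.08850341]), 'joint_vel': array([-0.00014967, -0.00244615,  0.00101921, -0.0025205 , -0.00118489,
       -0.00200156, -0.00029589]), 'effort': array([ 1.45327642e-03, -6.24546289e+01,  2.45804654e-02, -3.90714455e+01,
       -6.13243296e-02,  3.66799941e-02,  8.91779791e-05]), 'position': array([222.83936345, 583.53442057, 221.81610104]), 'tool_rot': array([-8.49108673e-05,  1.81370433e-01,  9.83414628e-01, -6.54989320e-04]), 'force': array([-0.66828114, -0.67541505,  0.42600341]), 'wrist_torque': array([ 0.03643268, -0.04015549,  0.05218234]), 'grip_width': 87.29620545073323} 18.700000000000003
```

View pics/top0.png

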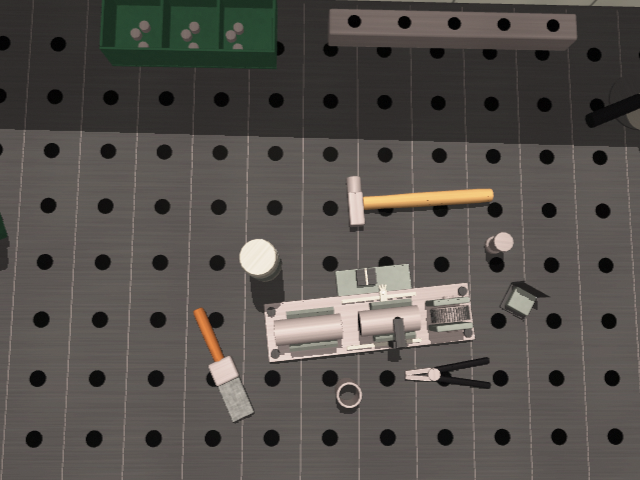

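View pics/scene0.png

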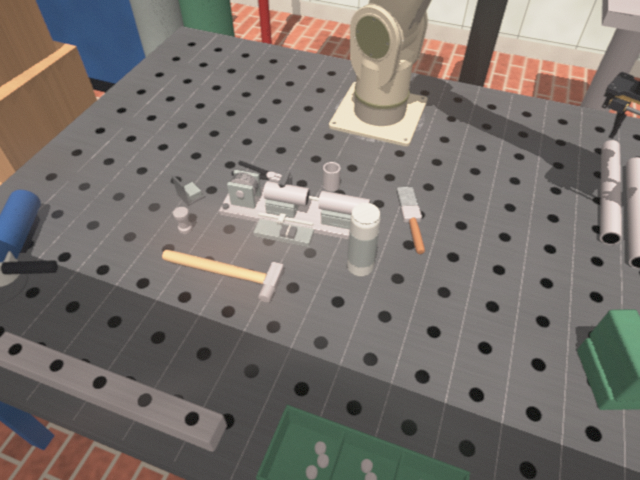

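The top view shows the plate with corners near (265,305), (470,285), (474,341) and (270,361). The wheel is near (449,316), the pointer near (383,290) and the gauge line near (367,277). The scene view agrees with this layout. Next I'll turn these into positions and crop closer.

```bash
python3 - <<'E'
from h import *
P=campose("top")
for n,uv,z in [("c-far-y-",(265,305),15),("c-wheel-y-",(470,285),15),("c-wheel-y+",(474,341),15),("c-far y+",(270,361),15),("wheel",(449,316),92),("ptr",(383,290),27),("mark",(367,277),27),("offcut",(349,394),60),("magnet",(520,300),50),("bolt",(504,242),58)]:
    print(n,ray(P,uv,z).round(1))
im=cv2.imread("pics/top0.png")
cv2.imwrite("pics/topc.png",cv2.resize(im[255:375,330:490],None,fx=5,fy=5,interpolation=cv2.INTER_CUBIC))
E
```

```text
c-far-y- [475.8 113.5  15. ]
c-wheel-y- [ 512.5 -246.2   15. ]
c-wheel-y+ [ 415.2 -250.7   15. ]
c-far y+ [380.5 103.4  15. ]
wheel [ 459.3 -187.8   92. ]
ptr [502.5 -90.4  27. ]
mark [524.8 -62.7  27. ]
offcut [331.9 -28.5  60. ]
magnet [ 486.2 -321.    50. ]
bolt [ 584.3 -293.9   58. ]
```

View pics/topc.png

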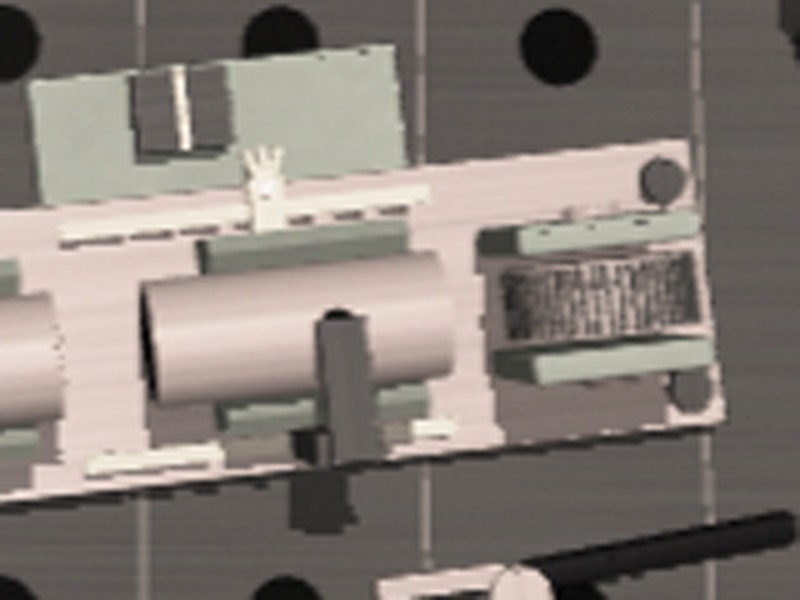

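The crop shows the wheel centred between the cheek tops at about (617,297). The pointer tip is near (262,152) and the end of the white line near (186,150), so roughly 26 mm are still to go. The jig's x axis runs along about (-0.10, 0.995) in world, and the wheel top is at about (460,-197,92). I'll move above it with the camera on the gauge side, tool y along the jig and the fingers closed.

Emit:
{"name": "send_rows", "arguments": {
  "travel": [
    [0.0142,-0.024,0],
    [0.0142,-0.024,0],
    [0.0142,-0.024,0],
    [0.0142,-0.024,0],
    [0.0142,-0.024,0],
    [0.0142,-0.024,0],
    [0.0142,-0.024,0],
    [0.0142,-0.024,0]
  ],
  "angular": [
    [0,0,-4.8],
    [0,0,-4.8],
    [0,0,-4.8],
    [0,0,-4.8],
    [0,0,-4.8],
    [0,0,-4.8],
    [0,0,-4.8],
    [0,0,-4.8]
  ],
  "gripper": [0,0,0,0,0,0,0,0],
  "squeeze": 20
}}

```text
t: 0.77
position: [336.9, 390.5, 222.3]
tool_rot: [-0.0, 0.496, 0.868, -0.0]
force: [0.3, 0.3, -0.0]
grip_width: 41.5
```

Emit:
{"name": "send_rows", "arguments": {
  "travel": [
    [0.0142,-0.024,0],
    [0.0142,-0.024,0],
    [0.0142,-0.024,0],
    [0.0142,-0.024,0],
    [0.0142,-0.024,0],
    [0.0142,-0.024,0],
    [0.0142,-0.024,0],
    [0.0142,-0.024,0]
  ],
  "angular": [
    [0,0,-4.8],
    [0,0,-4.8],
    [0,0,-4.8],
    [0,0,-4.8],
    [0,0,-4.8],
    [0,0,-4.8],
    [0,0,-4.8],
    [0,0,-4.8]
  ],
  "gripper": [0,0,0,0,0,0,0,0]
}}

```text
t: 1.43
position: [450.5, 198.5, 222.4]
tool_rot: [-0.0, 0.754, 0.656, -0.0]
force: [-0.6, 0.2, -0.3]
grip_width: 0.5
```

Emit:
{"name": "send_rows", "arguments": {
  "travel": [
    [0.0006,-0.0247,0],
    [0.0006,-0.0247,0],
    [0.0006,-0.0247,0],
    [0.0006,-0.0247,0],
    [0.0006,-0.0247,0],
    [0.0006,-0.0247,0],
    [0.0006,-0.0247,0],
    [0.0006,-0.0247,0]
  ],
  "angular": [
    [0,0,-4.8],
    [0,0,-4.8],
    [0,0,-4.8],
    [0,0,-4.8],
    [0,0,-4.8],
    [0,0,-4.8],
    [0,0,-4.8],
    [0,0,-4.8]
  ],
  "gripper": [0,0,0,0,0,0,0,0]
}}

```text
t: 2.1
position: [454.6, 1.1, 222.4]
tool_rot: [-0.0, 0.928, 0.372, -0.0]
force: [0.2, -0.3, 0.2]
grip_width: 0.4
```

Emit:
{"name": "send_rows", "arguments": {
  "travel": [
    [0.0006,-0.0247,-0.006],
    [0.0006,-0.0247,-0.006],
    [0.0006,-0.0247,-0.006],
    [0.0006,-0.0247,-0.006],
    [0.0006,-0.0247,-0.006],
    [0.0006,-0.0247,-0.006],
    [0.0006,-0.0247,-0.006],
    [0.0006,-0.0247,-0.006]
  ],
  "angular": [
    [0,0,-4.8],
    [0,0,-4.8],
    [0,0,-4.8],
    [0,0,-4.8],
    [0,0,-4.8],
    [0,0,-4.8],
    [0,0,-4.8],
    [0,0,-4.8]
  ],
  "gripper": [0,0,0,0,0,0,0,0]
}}

```text
t: 2.77
position: [459.5, -196.4, 174.2]
tool_rot: [-0.0, 0.999, 0.046, 0.0]
force: [-0.2, 0.1, -0.4]
grip_width: 0.3
```

```bash
python3 - <<'E'
from h import *
st=manip.get_state(); im=cams.capture("wrist"); cv2.imwrite("pics/w1.png",im)
np.save("w1.npy",np.r_[st["position"],st["tool_rot"]]); print(st["position"],st["tool_rot"])
E
```

```text
[ 459.46104318 -196.43113337  174.21061823] [-3.68293198e-05  9.98943039e-01  4.59652246e-02  3.14405301e-05]
```

View pics/w1.png

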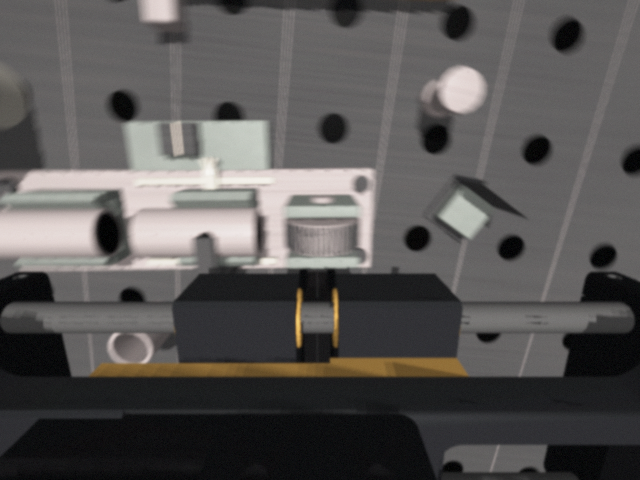

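The wrist view shows the jig square to the image. The wheel is at (322,238), the pointer tip near (210,160) and the white line near (178,150). Image left is jig +x.

```bash
cat >> h.py <<'E'
def sub(prof,t=.5):
    """subpixel centroid of peaks above half height"""
    p=prof-np.median(prof); p=np.where(p>t*p.max(),p,0); return (p*np.arange(len(p))).sum()/p.sum()
E
python3 - <<'E'
from h import *
v=np.load("w1.npy"); P=campose("wrist",dict(position=v[:3],tool_rot=v[3:]))
print("wheeltop exp px",proj(P,[460,-197,92]), "tcp", proj(P,v[:3]))
for n,uv,z in [("cheek-y l",(286,210),82),("cheek-y r",(358,210),82),("cheek+y l",(286,252),82),("cheek+y r",(358,252),82),("plate corner -y",(375,169),15),("plate corner+y",(373,268),15),("wheel l/r",(288,238),60),("r",(356,238),60),("ptr",(210,160),27),("mark",(178,156),27)]: print(n,ray(P,uv,z).round(1))
im=cv2.imread("pics/w1.png")
a=cv2.resize(im[110:200,110:260],None,fx=5,fy=5,interpolation=cv2.INTER_CUBIC)
b=cv2.resize(im[185:275,270:390],None,fx=5,fy=5,interpolation=cv2.INTER_CUBIC)
cv2.imwrite("pics/w1c.png",cv2.resize(np.hstack([a,b]),None,fx=.59,fy=.59,interpolation=cv2.INTER_AREA)[:, :800])
E
```

```text
wheeltop exp px [317.29329547 243.47313166] tcp [316.35355392 288.13323051]
cheek-y l [ 481.7 -170.7   82. ]
cheek-y r [ 486.8 -226.1   82. ]
cheek+y l [ 447.7 -173.    82. ]
cheek+y r [ 453.  -230.3   82. ]
plate corner -y [ 515.7 -246.7   15. ]
plate corner+y [ 416.9 -258.4   15. ]
wheel l/r [ 453.3 -172.4   60. ]
r [ 458.7 -230.5   60. ]
ptr [510.4 -95.1  27. ]
mark [511.3 -66.4  27. ]
```

View pics/w1c.png

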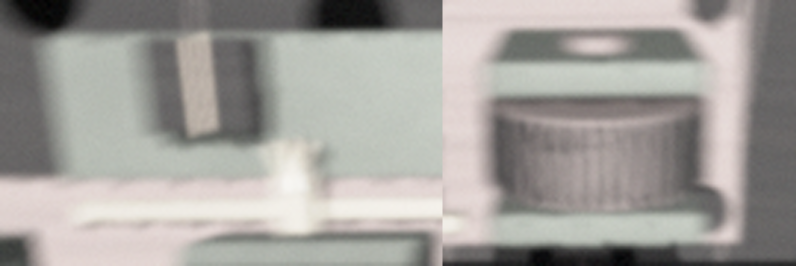

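The finger slab and jig yaw agree: the jig x direction is (-0.095, 0.9955). The wheel top is at about (462,-200) from the wrist view and (460,-197) from the top view. About 26 mm remain, which is 3.26 rad or about 104 mm of rim. Descending to just above the rim.

Emit:
{"name": "send_rows", "arguments": {
  "travel": [
    [0.0005,-0.002,-0.009],
    [0.0005,-0.002,-0.009],
    [0.0005,-0.002,-0.009],
    [0.0005,-0.002,-0.009],
    [0.0005,-0.002,-0.009],
    [0.0005,-0.002,-0.009],
    [0.0005,-0.002,-0.009],
    [0.0005,-0.002,-0.009]
  ],
  "angular": [
    [0,0,0],
    [0,0,0],
    [0,0,0],
    [0,0,0],
    [0,0,0],
    [0,0,0],
    [0,0,0],
    [0,0,0]
  ],
  "gripper": [0,0,0,0,0,0,0,0]
}}

```text
t: 3.48
position: [463.8, -211.3, 101.6]
tool_rot: [0.0, 0.999, 0.048, -0.0]
force: [-0.6, 1.2, -0.9]
grip_width: 0.6
```

Emit:
{"name": "send_rows", "arguments": {
  "travel": [
    [0,0,-0.003],
    [0,0,-0.002],
    [0,0,-0.001],
    [0,0,-0.001],
    [0,0,-0.001],
    [0,0,-0.0005],
    [0,0,0],
    [0,0,0]
  ],
  "angular": [
    [0,0,0],
    [0,0,0],
    [0,0,0],
    [0,0,0],
    [0,0,0],
    [0,0,0],
    [0,0,0],
    [0,0,0]
  ],
  "gripper": [0,0,0,0,0,0,0,0]
}}

```text
t: 4.15
position: [463.9, -211.3, 94.2]
tool_rot: [0.0, 0.999, 0.048, 0.0]
force: [-0.2, -0.0, 0.0]
grip_width: 0.7
```

Emit:
{"name": "send_rows", "arguments": {
  "travel": [
    [0,0,-0.0005],
    [0,0,-0.0005],
    [0,0,-0.0005],
    [0,0,-0.0005],
    [0,0,-0.0005],
    [0,0,0],
    [0,0,0],
    [0,0,0]
  ],
  "angular": [
    [0,0,0],
    [0,0,0],
    [0,0,0],
    [0,0,0],
    [0,0,0],
    [0,0,0],
    [0,0,0],
    [0,0,0]
  ],
  "gripper": [0,0,0,0,0,0,0,0]
}}

```text
t: 4.82
position: [463.8, -211.3, 91.6]
tool_rot: [0.0, 0.999, 0.048, 0.0]
force: [-0.3, -0.2, 2.0]
grip_width: 0.7
```

Emit:
{"name": "send_rows", "arguments": {
  "travel": [
    [0,0,-0.0005],
    [0,0,0],
    [-0.0004,0.004,0],
    [-0.0004,0.004,0],
    [-0.0004,0.004,0],
    [-0.0004,0.004,0],
    [0,0,0],
    [0,0,0]
  ],
  "angular": [
    [0,0,0],
    [0,0,0],
    [0,0,0],
    [0,0,0],
    [0,0,0],
    [0,0,0],
    [0,0,0],
    [0,0,0]
  ],
  "gripper": [0,0,0,0,0,0,0,0]
}}

```text
t: 5.48
position: [462.4, -195.6, 92.2]
tool_rot: [-0.0, 0.999, 0.048, 0.0]
force: [-7.0, 1.1, 17.5]
grip_width: 0.5
```

```bash
cat >> h.py <<'E'
def look(n):
    st=manip.get_state(); im=cams.capture("wrist"); cv2.imwrite(f"pics/{n}.png",im)
    np.save(n+".npy",np.r_[st["position"],st["tool_rot"]]); print(st["position"].round(1),st["force"].round(1)); return im,campose("wrist",st)
E
python3 - <<'E'
from h import *
im,P=look("w2"); print(proj(P,[510.4,-79,27]))
u,v=proj(P,[510.4,-79,27]).astype(int)
cv2.imwrite("pics/w2c.png",cv2.resize(im[max(v-50,0):v+50,max(u-70,0):u+90],None,fx=5,fy=5,interpolation=cv2.INTER_CUBIC)); print(max(u-70,0),max(v-50,0))
E
```

```text
[ 462.4 -195.6   92.2] [-7.   1.1 17.5]
[149.27427103 166.3672672 ]
79 116
```

View pics/w2c.png

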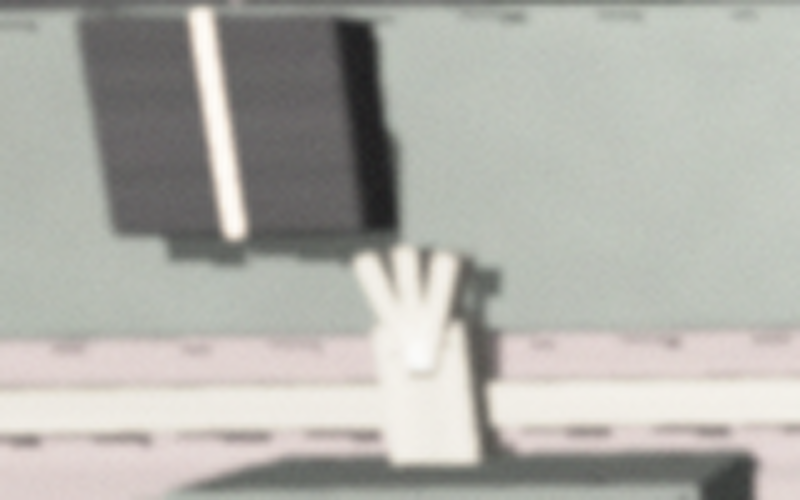

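Clear view: the white line's near end is at crop (232,238), pixel (125.4,163.6), and the middle arrow prong's tip is at (405,247), pixel (160,165.4). Rays onto z = 27 give the remaining gap.

```bash
cat >> h.py <<'E'
J=np.array([-.095,.9955,0])
def gap(P,m,p):
    a=ray(P,m,27);b=ray(P,p,27); print("mark",a.round(1),"ptr",b.round(1),"gap along x",((a-b)@J).round(2)); return (a-b)@J
E
python3 - <<'E'
from h import *
for n,m,p in (("w1",(179.5,155),(208.6,158.5)),("w2",(125.4,163.6),(160,165.4))):
    v=np.load(n+".npy"); gap(campose("wrist",dict(position=v[:3],tool_rot=v[3:])),m,p)
E
```

```text
mark [512.3 -67.7  27. ] ptr [511.6 -93.8  27. ] gap along x 25.91
mark [510.7 -63.3  27. ] ptr [511.7 -86.1  27. ] gap along x 22.88
```

Emit:
{"name": "send_rows", "arguments": {
  "travel": [
    [0,0,0.0008],
    [-0.0004,0.004,0],
    [-0.0004,0.004,0],
    [0,0,0.004],
    [0,0,0.004],
    [0.0008,-0.008,0],
    [0.0008,-0.008,0],
    [0.0008,-0.008,0]
  ],
  "angular": [
    [0,0,0],
    [0,0,0],
    [0,0,0],
    [0,0,0],
    [0,0,0],
    [0,0,0],
    [0,0,0],
    [0,0,0]
  ],
  "gripper": [0,0,0,0,0,0,0,0]
}}

```text
t: 6.2
position: [463.9, -212.3, 99.9]
tool_rot: [0.0, 0.999, 0.048, 0.0]
force: [0.1, -0.2, 0.4]
grip_width: 0.3
```

Emit:
{"name": "send_rows", "arguments": {
  "travel": [
    [0,0,-0.003],
    [0,0,-0.003],
    [0,0,-0.002],
    [0,0,0],
    [-0.0004,0.004,0],
    [-0.0004,0.004,0],
    [-0.0004,0.004,0],
    [0,0,0]
  ],
  "angular": [
    [0,0,0],
    [0,0,0],
    [0,0,0],
    [0,0,0],
    [0,0,0],
    [0,0,0],
    [0,0,0],
    [0,0,0]
  ],
  "gripper": [0,0,0,0,0,0,0,0]
}}

```text
t: 6.87
position: [462.2, -198.7, 92.3]
tool_rot: [-0.0, 0.999, 0.048, -0.0]
force: [-6.0, 0.9, 11.5]
grip_width: 0.2
```

Emit:
{"name": "send_rows", "arguments": {
  "travel": [
    [-0.0004,0.004,0],
    [-0.0004,0.004,0],
    [-0.0004,0.004,0],
    [0,0,0.004],
    [0,0,0.004],
    [0.0008,-0.008,0],
    [0.0008,-0.008,0],
    [0.0008,-0.008,0]
  ],
  "angular": [
    [0,0,0],
    [0,0,0],
    [0,0,0],
    [0,0,0],
    [0,0,0],
    [0,0,0],
    [0,0,0],
    [0,0,0]
  ],
  "gripper": [0,0,0,0,0,0,0,0]
}}

```text
t: 7.53
position: [463.9, -212.4, 100.0]
tool_rot: [0.0, 0.999, 0.048, 0.0]
force: [-0.5, 0.1, -0.3]
grip_width: 0.4
```

```bash
python3 - <<'E'
from h import *
im,P=look("w3"); u,v=proj(P,[510.4,-75,27]).astype(int)
x,y=max(u-70,0),max(v-50,0); print(x,y)
cv2.imwrite("pics/w3c.png",cv2.resize(im[y:y+100,x:x+160],None,fx=5,fy=5,interpolation=cv2.INTER_CUBIC))
E
```

```text
[ 463.9 -212.4  100. ] [-0.5  0.1 -0.3]
54 114
```

View pics/w3c.png

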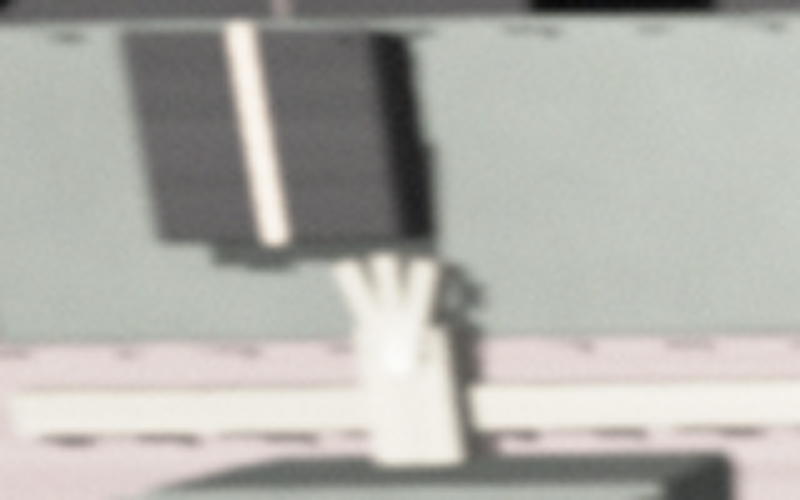

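Pointer tip at pixel (131.2,165.4) and line end at (109,162.6), so the remaining gap is about 15.2 mm. The last 32 mm of rim closed 7.7 mm against 8 expected. Two more full strokes of 24 mm should leave about 3 mm.

Emit:
{"name": "send_rows", "arguments": {
  "travel": [
    [0,0,-0.003],
    [0,0,-0.003],
    [0,0,-0.002],
    [0,0,0],
    [-0.0004,0.004,0],
    [-0.0004,0.004,0],
    [-0.0004,0.004,0],
    [-0.0004,0.004,0]
  ],
  "angular": [
    [0,0,0],
    [0,0,0],
    [0,0,0],
    [0,0,0],
    [0,0,0],
    [0,0,0],
    [0,0,0],
    [0,0,0]
  ],
  "gripper": [0,0,0,0,0,0,0,0]
}}

```text
t: 8.25
position: [462.0, -195.3, 92.3]
tool_rot: [0.0, 0.999, 0.048, -0.0]
force: [-3.1, -1.1, 10.0]
grip_width: 0.7
```

Emit:
{"name": "send_rows", "arguments": {
  "travel": [
    [-0.0004,0.004,0],
    [-0.0004,0.004,0],
    [0,0,0],
    [0,0,0.004],
    [0,0,0.004],
    [0.0008,-0.008,0],
    [0.0008,-0.008,0],
    [0.0008,-0.008,0]
  ],
  "angular": [
    [0,0,0],
    [0,0,0],
    [0,0,0],
    [0,0,0],
    [0,0,0],
    [0,0,0],
    [0,0,0],
    [0,0,0]
  ],
  "gripper": [0,0,0,0,0,0,0,0]
}}

```text
t: 8.92
position: [463.9, -212.4, 99.9]
tool_rot: [0.0, 0.999, 0.048, 0.0]
force: [0.2, -0.3, -0.3]
grip_width: 0.5
```

Emit:
{"name": "send_rows", "arguments": {
  "travel": [
    [0,0,-0.003],
    [0,0,-0.003],
    [0,0,-0.002],
    [0,0,0],
    [-0.0004,0.004,0],
    [-0.0004,0.004,0],
    [-0.0004,0.004,0],
    [-0.0004,0.004,0]
  ],
  "angular": [
    [0,0,0],
    [0,0,0],
    [0,0,0],
    [0,0,0],
    [0,0,0],
    [0,0,0],
    [0,0,0],
    [0,0,0]
  ],
  "gripper": [0,0,0,0,0,0,0,0]
}}

```text
t: 9.58
position: [462.0, -195.3, 92.3]
tool_rot: [0.0, 0.999, 0.048, -0.0]
force: [-3.7, -1.6, 9.7]
grip_width: 0.5
```

Emit:
{"name": "send_rows", "arguments": {
  "travel": [
    [-0.0004,0.004,0],
    [-0.0004,0.004,0],
    [0,0,0],
    [0,0,0.004],
    [0,0,0.004],
    [0.0008,-0.008,0],
    [0.0008,-0.008,0],
    [0.0008,-0.008,0]
  ],
  "angular": [
    [0,0,0],
    [0,0,0],
    [0,0,0],
    [0,0,0],
    [0,0,0],
    [0,0,0],
    [0,0,0],
    [0,0,0]
  ],
  "gripper": [0,0,0,0,0,0,0,0]
}}

```text
t: 10.25
position: [463.9, -212.4, 100.0]
tool_rot: [0.0, 0.999, 0.048, 0.0]
force: [0.8, -0.4, 0.2]
grip_width: 0.5
```

```bash
python3 - <<'E'
from h import *
v=np.load("w3.npy"); gap(campose("wrist",dict(position=v[:3],tool_rot=v[3:])),(109,162.6),(131.2,165.4))
im,P=look("w4"); u,v=proj(P,[510.4,-75,27]).astype(int)
x,y=max(u-70,0),max(v-50,0); print(x,y)
cv2.imwrite("pics/w4c.png",cv2.resize(im[y:y+100,x:x+160],None,fx=5,fy=5,interpolation=cv2.INTER_CUBIC))
E
```

```text
mark [511.  -64.6  27. ] ptr [510.6 -79.7  27. ] gap along x 14.98
[ 463.9 -212.4  100. ] [ 0.8 -0.4  0.2]
54 115
```

View pics/w4c.png

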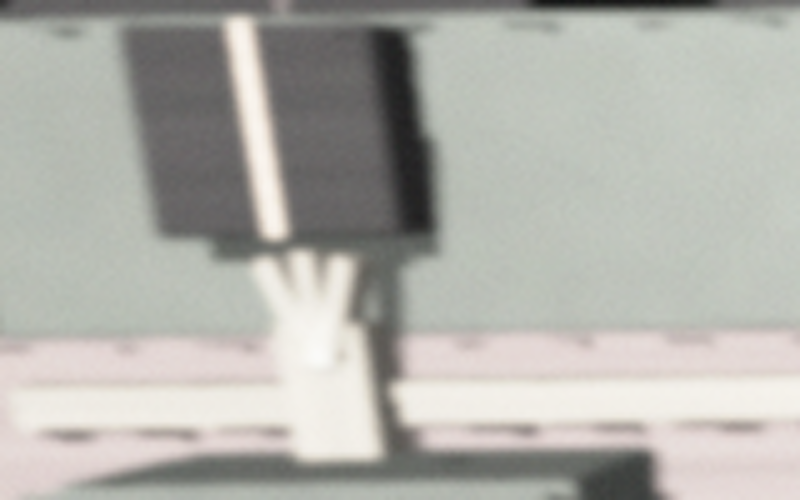

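The line end is at crop (274,238) and the tip at (302,250). With the line's perspective slant allowed for, that leaves about 3.6 mm, or about 14.5 mm of rim.

Emit:
{"name": "send_rows", "arguments": {
  "travel": [
    [0,0,-0.003],
    [0,0,-0.003],
    [0,0,-0.002],
    [0,0,0],
    [-0.0004,0.004,0],
    [-0.0004,0.004,0],
    [-0.0004,0.004,0],
    [-0.0003,0.0025,0]
  ],
  "angular": [
    [0,0,0],
    [0,0,0],
    [0,0,0],
    [0,0,0],
    [0,0,0],
    [0,0,0],
    [0,0,0],
    [0,0,0]
  ],
  "gripper": [0,0,0,0,0,0,0,0]
}}

```text
t: 10.97
position: [462.1, -196.6, 92.3]
tool_rot: [0.0, 0.999, 0.048, -0.0]
force: [-3.7, -1.1, 8.9]
grip_width: 0.7
```

Emit:
{"name": "send_rows", "arguments": {
  "travel": [
    [0,0,0],
    [0,0,0.004],
    [0,0,0.004],
    [0.0007,-0.007,0],
    [0.0008,-0.0075,0],
    [0,0,0],
    [0,0,0],
    [0,0,0]
  ],
  "angular": [
    [0,0,0],
    [0,0,0],
    [0,0,0],
    [0,0,0],
    [0,0,0],
    [0,0,0],
    [0,0,0],
    [0,0,0]
  ],
  "gripper": [0,0,0,0,0,0,0,0]
}}

```text
t: 11.63
position: [463.5, -211.4, 99.6]
tool_rot: [0.0, 0.999, 0.048, -0.0]
force: [-0.2, 0.0, 0.4]
grip_width: 0.2
```

```bash
python3 - <<'E'
from h import *
v=np.load("w4.npy"); gap(campose("wrist",dict(position=v[:3],tool_rot=v[3:])),(54+27.4*2,115+47.6),(54+60.4,115+50))
im,P=look("w5"); x,y=80,145
cv2.imwrite("pics/w5c.png",cv2.resize(im[y:y+50,x:x+66],None,fx=12,fy=12,interpolation=cv2.INTER_CUBIC))
E
```

```text
mark [511.  -64.5  27. ] ptr [509.8 -68.2  27. ] gap along x 3.59
[ 463.5 -211.4   99.6] [-0.2  0.   0.4]
```

View pics/w5c.png

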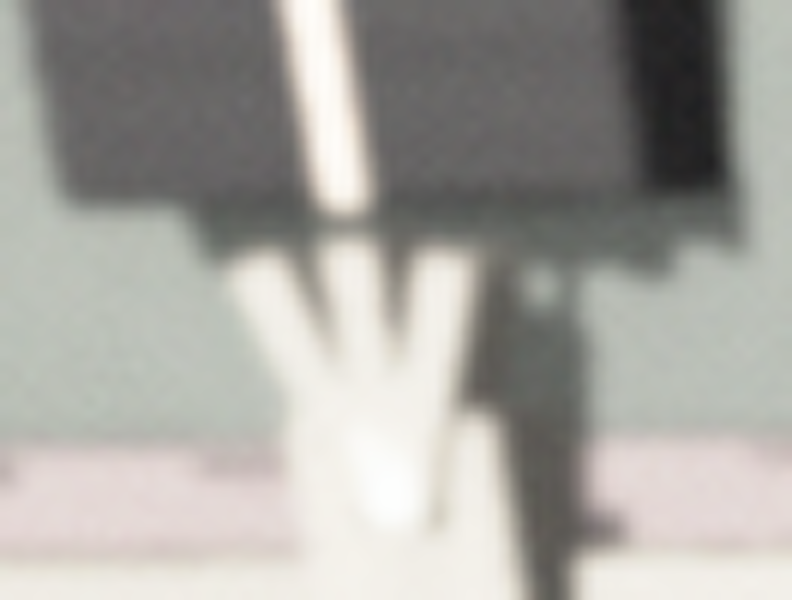

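The arrow's middle tip stands on the extension of the white line: line centre about 350 at row 238, tip about 348, a difference of under 0.3 mm. I'll lift off and check from straight above the gauge.

Emit:
{"name": "send_rows", "arguments": {
  "travel": [
    [0,0,0.015],
    [0,0,0.015],
    [0,0,0.02],
    [0,0.03,0.01],
    [-0.003,0.03,0],
    [-0.003,0.03,0],
    [-0.003,0.03,0],
    [-0.003,0.025,0]
  ],
  "angular": [
    [0,0,0],
    [0,0,0],
    [0,0,0],
    [0,0,0],
    [0,0,0],
    [0,0,0],
    [0,0,0],
    [0,0,0]
  ],
  "gripper": [0,0,0,0,0,0,0,0]
}}

```text
t: 12.35
position: [451.4, -64.0, 160.0]
tool_rot: [-0.0, 0.999, 0.049, 0.0]
force: [-0.0, 0.6, 0.6]
grip_width: 0.6
```

Emit:
{"name": "send_rows", "arguments": {
  "travel": [
    [0,0,0],
    [0,0,0],
    [0,0,0],
    [0,0,0],
    [0,0,0],
    [0,0,0],
    [0,0,0],
    [0,0,0]
  ],
  "angular": [
    [0,0,0],
    [0,0,0],
    [0,0,0],
    [0,0,0],
    [0,0,0],
    [0,0,0],
    [0,0,0],
    [0,0,0]
  ],
  "gripper": [0,0,0,0,0,0,0,0]
}}

```text
t: 13.02
position: [451.7, -66.6, 159.8]
tool_rot: [0.0, 0.999, 0.048, -0.0]
force: [0.5, -0.0, -1.0]
grip_width: 0.7
```

```bash
python3 - <<'E'
from h import *
im,P=look("w6"); u,v=proj(P,[511,-64,27]).astype(int); x,y=u-33,max(v-25,0); print(x,y)
cv2.imwrite("pics/w6c.png",cv2.resize(im[y:y+50,x:x+66],None,fx=12,fy=12,interpolation=cv2.INTER_CUBIC))
E
```

```text
[451.7 -66.6 159.8] [ 0.5 -0.  -1. ]
287 136
```

View pics/w6c.png

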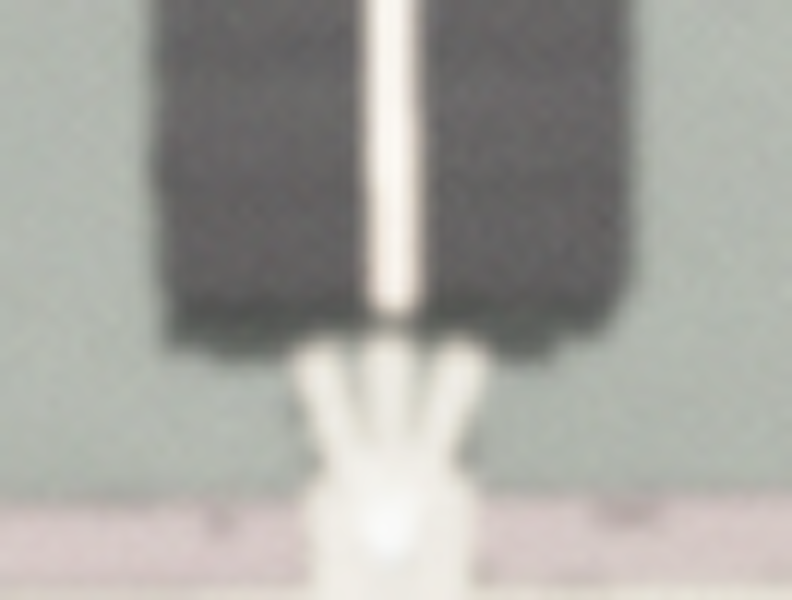

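From straight above, the line is at column 395 and the tip at column 390. That is about 0.3–0.4 mm, well within the 2.2 mm line width. I'll hand in.

```bash
python3 -c "
from h import *
print(manip.get_state()['force'].round(1)); sign_off()"
```

```text
[0.2 0.1 0.4]
the job is handed in; nothing more can be done
```

The gap is closed: I rolled the wheel in five strokes with the closed fingertips, and the pointer now stands level with the white line. I handed the job in at about 13 s with the gripper clear, about 70 mm above the carriage.

- **Alignment:** The last wrist view, from straight above the gauge, puts the pointer tip about 0.3–0.4 mm past the line's centre, inside its 2.2 mm width. The oblique view just before showed it level to under 0.3 mm.
- **Gap readings:** These went 25.9, 22.9, 15.0, 3.6 and about 0 mm. The first stretch closed 3.0 mm where 4 mm was expected. Either the finger slipped at first or the first picture's motion blur threw off the reading; later strokes ran at about 95% of the expected rate.
- **Forces:** The highest reading was 17.5 N upward, during the first stroke, and about 9–12 N after that. It was about zero at hand-in.
- **Not checked:** I did not take a final picture of the whole table to confirm that the other objects had not moved. The arm came near nothing but the wheel.

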